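# Free the press pawl and push the lever down to seat a vial cap

## Task

The amber vial in the blue bench press still has its white snap cap standing proud: press the red pawl's thumb tail down until the pawl flips clear of the ratchet teeth and stays there, then push the press lever down by its T-handle until the lever is level and the cap is fully home. Leave the lever down and the pawl thrown clear. Only press and push with the fingers; do not pick anything up, do not touch the vial with the gripper, and leave the things round the press where they stand.

Things in the scene. Friction and masses are not known exactly. Their poses are not given: they have to be found in the camera images.
- press: Blue bench capping press, fixed. Origin on the worktop; base plate 230 x 110 x 16 mm, from -95 to +135 mm along its own x. Its -x axis points along the lever to the T-handle, z up; the red pawl and the toothed ratchet quadrant (60 mm radius about the lever's hinge) are on its +y side. Highest fixed part 168 mm, pawl 178 mm above the worktop.
- press_pivot (a point): Centre of the lever's hinge shaft, in the press frame at (45, 0, 105) mm. The hinge axis is the press's y axis.
- press_handle (a point): Centre of the T-handle at the lever's free end, 200 mm from the hinge axis: a horizontal round crossbar 22 mm thick and 92 mm long, lying along the press's y axis; moves with the lever. With the lever level it is 105 mm above the worktop.
- press_lever (a joint): Lever angle above level, rad. Starts raised, 0.45 to 0.70; 0 = level, down on a seated cap; hard stop at -0.012. With the pawl in, a tooth stops it going down (at 0.64, 0.39 or 0.14); with the pawl out up to 3 N on the T-handle moves it, and it stays where it is left. Seating the cap in the last 0.07 rad takes 5 to 9 N on the T-handle.
- pawl_tail (a point): Centre of the top face of the red pawl's ribbed thumb tail, 32 (along press x) by 30 mm, behind the quadrant; in the press frame about (152, 23, 173) mm with the pawl in, tilted up 0.3 rad towards its rear. It sinks about 28 mm almost straight down, to about 145 mm, as the pawl is pressed free. Moves with the pawl.
- press_pawl (a joint): Pawl angle, rad: 0 = hook fully between the teeth, up to 0.14 = hook riding on a tooth, 0.6 = stop, fully thrown clear. An over-centre spring with dead centre at about 0.30 snaps it to whichever end is nearer, so that once pressed past the centre it stays out. 2 to 4 N on the tail frees it.
- vial: Amber snap-cap vial, 27 mm across, loose, standing in the nest of the press under the lever's pad; origin at the centre of its underside, 16 mm above the worktop and in the press frame at (-45, 0, 16) mm. Not to be touched with the gripper.
- vial_cap (a joint): How far the vial's white cap (30 mm across) has been pushed down, m: 0 = standing proud (top 81 mm above the worktop), 0.006 = fully home (top 75 mm). It stays where it is pushed.
- vial_b: Finished vial with its cap on, 30 x 30 x 59 mm, standing loose beside the press, a bystander; origin at the centre of its underside.
- vial_c: Another finished vial, same as vial_b, a bystander.
- saline: White dropper bottle with a blue top, 36 x 36 x 99 mm, standing loose beside the press, a bystander; origin at the centre of its underside.
- forceps: Steel forceps, 14 x 111 x 6 mm, lying loose in front of the press, a bystander; origin at the centre of the underside.

How it is judged:
By the outcome, as a careful person would: the job done as asked, in the order asked, and still so for the second after the job is handed in, with the robot touching nothing.
It also fails if it takes over 48 s, if anything falls off the work surface, if the arm or the gripper's body presses on something with over 40 N, if the wrist force passes 120 N, or if a joint passes its speed limit or range.

## Robot

A 6-joint arm with a two-finger parallel gripper is mounted at the origin on a cart in front of the work surface, level with it; the furniture and walls round the work are solid. World frame = base frame: x ahead of the robot, y to its left, z up, the work surface at z = 0. Lengths are in m, angles in rad, forces in N, time in s.
With the tool pointing down it reaches from about 0.35 to 0.85 m from the base axis. Payload 8.1 kg.
Tool frame: the origin (TCP) lies at the very end of the fingers, on their centre line; the grasp point (between the pads) lies 19 mm behind it; z points along the fingers, y is the line along which they close (so a half turn about z gives the same grasp; the last joint's range is limited). The gripper opens to 93 mm and grips with 3 to 60 N. Pads are 15 mm wide; open, the fingers measure 128 mm over their backs; the gripper's body (75 mm by 188 mm) begins 65 mm behind the grasp point.
Start: joints at [-0.085, 0.13, 1.488, -0, 1.523, -0.085], TCP at [0.6, 0, 0.219] pointing down, gripper open.
Joint ranges: [-2.96, 2.96], [-0.89, 2.26], [0.02, 2.5], [-1.34, 4.48], [0, 2.73], [-2.66, 2.66]. Speed limits (rad/s): [2.39, 2.39, 2.79, 3.14, 3.14, 3.14].

## Interface

Orientations are given as a rotation vector (axis times angle).
In Python, from plant import monitor, eyes, ticket gives the robot as it stands.
- The arm moves only by the tool arm_command, never from a script. Its argument "deltas" is a list that holds one entry, the list of rows, each a list of 6 numbers: the shift along the world's x, y, z in cm, then the turn, a rotation vector about the world's x, y, z in degrees. In form: [[[tx, ty, tz, rx, ry, rz], ...]]. A call has 1 to 12 rows; each row shifts and turns the commanded pose from where the row before left it; what a row does not reach is not made up. A row lasts 1/12 s, in which the tool goes at most 41.7 mm and 7.16 degrees, less where a joint would pass 70% of its speed; a pose out of reach is approached as far as the arm can. A call is refused whole if a number of a shift passes 4.17 or a number of a turn 7.16, either way. A call with a gripper value outside its range is refused whole. "gripper" is the opening, from -1 (shut) to 1 (fully open), set as the call begins (left out, the last holds). The fingers move at their own pace and stop on an object; "squeeze" is the grip in N (left out, the last holds). Time passes only in rows, so rows that do not move let the fingers close. It gives the time, the measured TCP pose, the force, the opening and the grip force at its end, in the units of the state.
- monitor.read_state(): the state, without advancing time (a new reading comes with each control period).
- eyes.read_camera(name): name is "scene" or "side" or "wrist"; returns the picture (384x512x3 uint8, blue, green, red); there is no depth.
- eyes.camera_model(name): a dict with "fx", "fy", "cx", "cy" (pixels), "rvec" (rotation vector, rad) and "tvec" (3), from world to camera coordinates, as OpenCV has them. Camera axes: x right, y down, z forward; pixel columns grow to the right and rows downward; lengths in m; the calibration is good to about 2 mm. A picture is of the moment at which its call begins: read the wrist's pose just before it. camera_model takes no time and is no camera call; for the wrist camera it gives the pose at the moment of the call.
- ticket.close_job(): hands the job in; it is judged then, once.
The state is a dict: "t": time; "q": joint angles; "dq": joint speeds; "joint_torque": joint torques, N m; "tool_pos": TCP position; "orientation": TCP orientation; "force": force on the tool from outside, world axes, zero at the start; "wrist_torque": the same for the moment, N m; "opening": finger opening in m; "gripper_force": force on a finger pad.
Only numpy, scipy, OpenCV 4.12 (cv2) and the standard library are available. Lean on these libraries where they do the work, as an engineer would, in place of code of your own. Each camera call takes 0.05 s, during which the arm holds its last target. There are 200 camera calls.

## Working session

There is one attempt and no reset: what is moved stays moved. The work goes in short steps, Python scripts to look and compute and a tool call to move; the robot and the scene stay as the last step left them, time stands still between calls to the robot, and variables do not carry over. Pictures are saved under pics/ and viewed, at most 10 in all, crops included, and the job is handed in when it is done.

Besides the shell and the picture viewer there is one more tool, called after "Call:" by a JSON object that holds its "name" and its "arguments". arm_command: Moves the arm, as the interface text tells. Its arguments: {"type":"object","properties":{"deltas":{"type":"array"},"gripper":{"type":"number"},"squeeze":{"type":"number"}},"required":["deltas"]}

```bash
ls; mkdir -p pics; python3 - <<'E'
from plant import monitor, eyes, ticket
import cv2
s=monitor.read_state(); print(s)
for n in ("scene","side"):
    cv2.imwrite(f"pics/{n}0.png",cv2.resize(eyes.read_camera(n),(800,600),interpolation=cv2.INTER_CUBIC)); print(eyes.camera_model(n))
E
```

```text
pics
{'t': 0.0, 'q': array([-8.53575398e-02,  1.31148005e-01,  1.48926034e+00, -1.05259054e-05,
        1.52298491e+00, -8.54222548e-02]), 'dq': array([ 0.00183149, -0.00034214, -0.00106747,  0.00088329, -0.00057287,
       -0.00044609]), 'joint_torque': array([-1.61290725e-03, -5.59853125e+01, -4.91755986e+01,  7.67333270e-02,
        3.59135563e-02, -2.97389461e-04]), 'tool_pos': array([5.99442889e-01, 9.15047404e-05, 2.17605699e-01]), 'orientation': array([-2.22039966e+00, -2.22054449e+00,  1.83394227e-03]), 'force': array([0.32826795, 0.38260336, 0.75415872]), 'wrist_torque': array([-0.04221049, -0.04828575,  0.00494904]), 'gripper_force': 0.0, 'opening': 0.0930592012996531}
{'fx': 485.5754557069391, 'fy': 485.5754557069391, 'cx': 255.85154927563937, 'cy': 191.5169890136053, 'rvec': array([ 2.04752542, -0.50348719,  0.30169967]), 'tvec': array([-0.49580078,  0.25354319,  0.87639729])}
{'fx': 455.5174242702625, 'fy': 455.5174242702625, 'cx': 259.07173064166875, 'cy': 184.6137265182885, 'rvec': array([ 2.22347506, -0.24291423,  0.14855294]), 'tvec': array([-0.57889502,  0.1938464 ,  1.06689985])}
```

View pics/scene0.png

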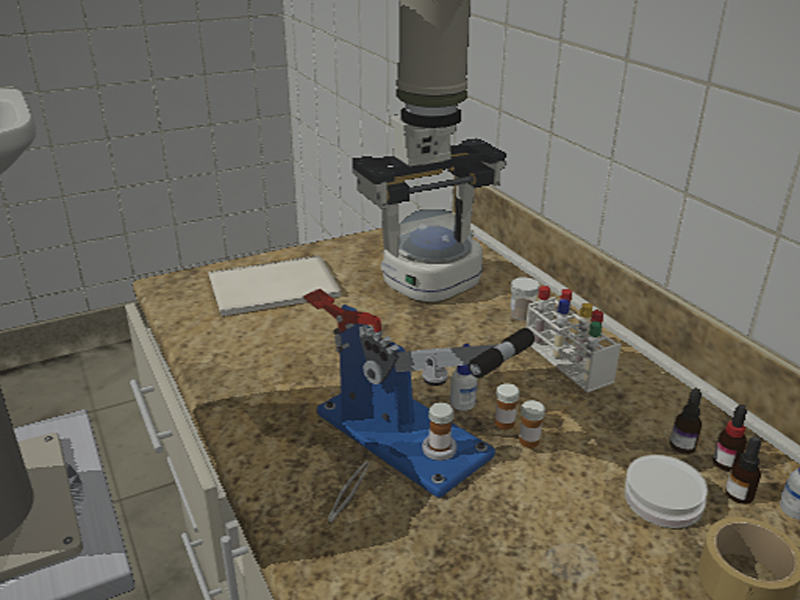

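View pics/side0.png

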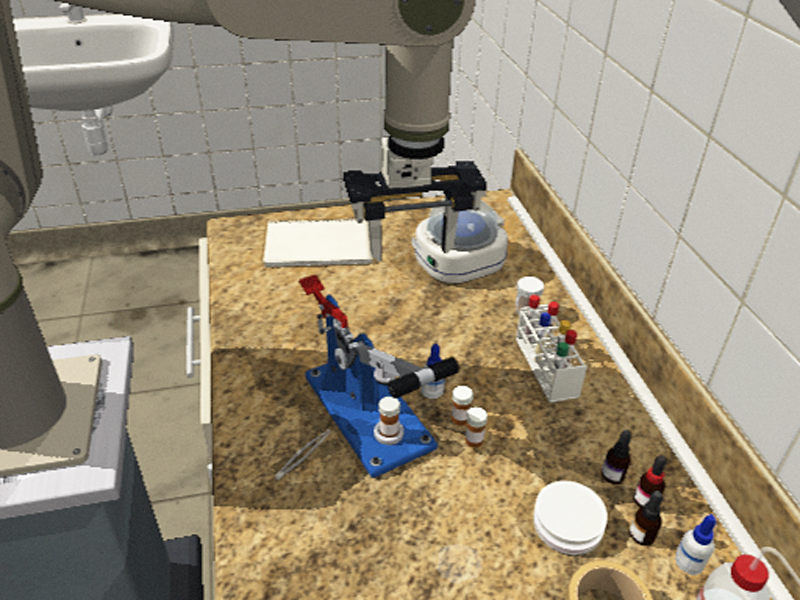

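The scene view shows the press with its lever raised. The T-handle bar runs from (475,365) to (533,338), the red tail is at about (320,298), and the base corners are near (437,490), (495,450) and (318,408). The side view shows the same layout. I'll enlarge both for exact pixels.

```bash
python3 - <<'E'
from plant import monitor, eyes
import cv2,numpy as np
# crop origin and x4.. scale
for n,(x,y,w,h) in dict(scene=(190,175,160,150),side=(180,168,130,140)).items():
    im=eyes.read_camera(n)[y:y+h,x:x+w]
    f=4 if n=="side" else 4
    cv2.imwrite(f"pics/{n}1.png",cv2.resize(im,None,fx=f,fy=f,interpolation=cv2.INTER_CUBIC))
    m=eyes.camera_model(n); R=cv2.Rodrigues(m["rvec"])[0]; print(n,-R.T@m["tvec"])
E
```

```text
scene [ 0.13766793 -0.78836206  0.66159472]
side [ 0.38318657 -0.83065409  0.8210682 ]
```

View pics/scene1.png

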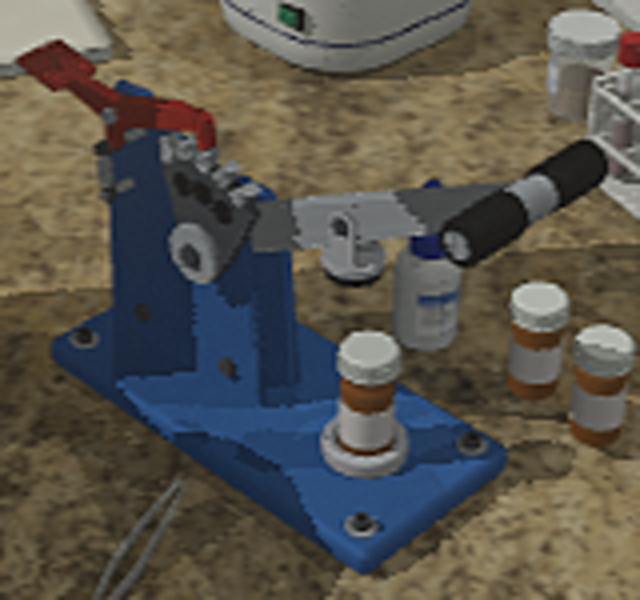

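View pics/side1.png

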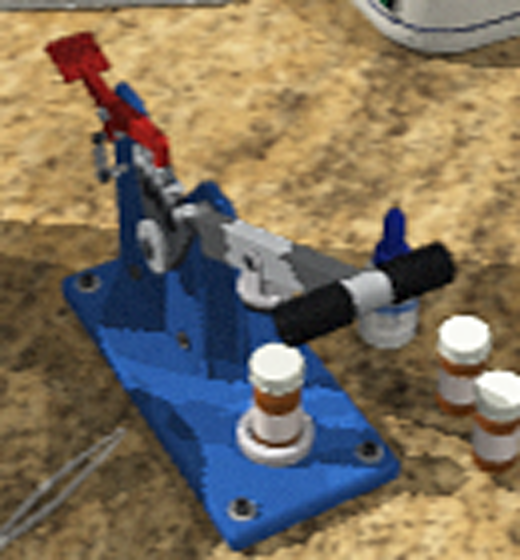

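The crops give clear points.
- **Scene crop:** tail (57,65), cap top (370,346), handle centre (527,203), corners (363,562), (507,455) and (52,348).
- **Side crop:** tail (77,57), cap top (277,360), handle (368,291), corners (232,545), (400,465) and (63,285).

```bash
cat > fit.py <<'E'
from plant import monitor, eyes
import cv2,numpy as np
from scipy.optimize import least_squares
def pts(p):
    x,y,a,th=p; c,s=np.cos(a),np.sin(a)
    P=np.array([[152,23,173],[-45,0,81],[45-200*np.cos(th),0,105+200*np.sin(th)],[-95,55,14],[-95,-55,14],[135,55,14],[165,23,178]])/1000.
    return np.c_[x+c*P[:,0]-s*P[:,1],y+s*P[:,0]+c*P[:,1],P[:,2]]
obs=dict(scene=((190,175),[[57,65],[370,346],[527,203],[363,562],[507,455],[52,348]]),
 side=((180,168),[[77,57],[277,360],[368,291],[232,545],[400,465],[63,285]]))
def res(p,full=False):
    r=[]
    for n,(o,uv) in obs.items():
        m=eyes.camera_model(n); K=np.array([[m["fx"],0,m["cx"]],[0,m["fy"],m["cy"]],[0,0,1]])
        q=cv2.projectPoints(pts(p)[:6],m["rvec"],m["tvec"],K,None)[0][:,0]
        r.append(q-((np.array(uv)+.5)/4-.5+o))
    return np.array(r) if full else np.ravel(r)
def tri(i):
    A=[];u=[]
    for n,(o,uv) in obs.items():
        m=eyes.camera_model(n); K=np.array([[m["fx"],0,m["cx"]],[0,m["fy"],m["cy"]],[0,0,1]])
        A.append(K@np.c_[cv2.Rodrigues(m["rvec"])[0],m["tvec"]]); u.append((np.array(uv[i])+.5)/4-.5+o)
    X=cv2.triangulatePoints(A[0],A[1],u[0],u[1])[:,0]; return X[:3]/X[3]
if __name__=="__main__":
    f=least_squares(res,[.5,-.1,2.6,.5],loss="soft_l1"); np.set_printoptions(precision=3,suppress=True)
    print(f.x,f.cost); print(res(f.x,True)); print(pts(f.x))
    for i in range(6): print(tri(i))
E
python3 fit.py
```

```text
[ 0.518 -0.118  1.878  0.525] 10.101391934952758
[[[ 0.119 -3.174]
  [-0.087  0.234]
  [ 0.001 -0.749]
  [ 0.697 -0.026]
  [ 1.612 -1.385]
  [-1.587 -1.282]]

 [[-0.263 -1.455]
  [-0.214  0.989]
  [-0.796  1.452]
  [ 0.069  0.537]
  [ 1.008  0.64 ]
  [-1.823 -0.37 ]]]
[[ 0.45   0.02   0.173]
 [ 0.532 -0.161  0.081]
 [ 0.557 -0.24   0.205]
 [ 0.495 -0.225  0.014]
 [ 0.599 -0.192  0.014]
 [ 0.425 -0.006  0.014]
 [ 0.447  0.032  0.178]]
[0.452 0.026 0.163]
[ 0.533 -0.158  0.08 ]
[ 0.561 -0.233  0.2  ]
[ 0.495 -0.222  0.011]
[ 0.6   -0.185  0.006]
[ 0.43  -0.001  0.006]
```

Call:
{"name": "arm_command", "arguments": {"deltas": [[[-1.5,0.25,0,0,0,2.2],[-1.5,0.25,0,0,0,2.2],[-1.5,0.25,0,0,0,2.2],[-1.5,0.25,0,0,0,2.2],[-1.5,0.25,0,0,0,2.2],[-1.5,0.25,0,0,0,2.2],[-1.5,0.25,0,0,0,2.2],[-1.5,0.25,0,0,0,2.2],[-1.5,0.25,0,0,0,0],[-1.5,0.25,0,0,0,0],[0,0,0,0,0,0],[0,0,0,0,0,0]]], "gripper": -1}}

```text
t: 1.2
tool_pos: [0.4501, 0.0251, 0.2188]
orientation: [1.855, 2.535, 0.001]
force: [-1.0, -0.2, 0.3]
opening: 0.0177
gripper_force: 0.0
```

```bash
python3 - <<'E'
from plant import monitor, eyes
import cv2,numpy as np
s=monitor.read_state(); print(s["t"],s["tool_pos"],s["orientation"],s["force"],s["opening"])
ims=[]
for n,(x,y) in dict(scene=(150,130),side=(150,120)).items():
    ims.append(cv2.resize(eyes.read_camera(n)[y:y+150,x:x+100],None,fx=4,fy=4,interpolation=cv2.INTER_CUBIC))
cv2.imwrite("pics/a.png",np.hstack(ims))
E
```

```text
1.2 [0.45005436 0.02507836 0.21884233] [1.85462982e+00 2.53466958e+00 8.04967061e-04] [-0.96246123 -0.23694016  0.2614436 ] 0.01772038479539498
```

View pics/a.png

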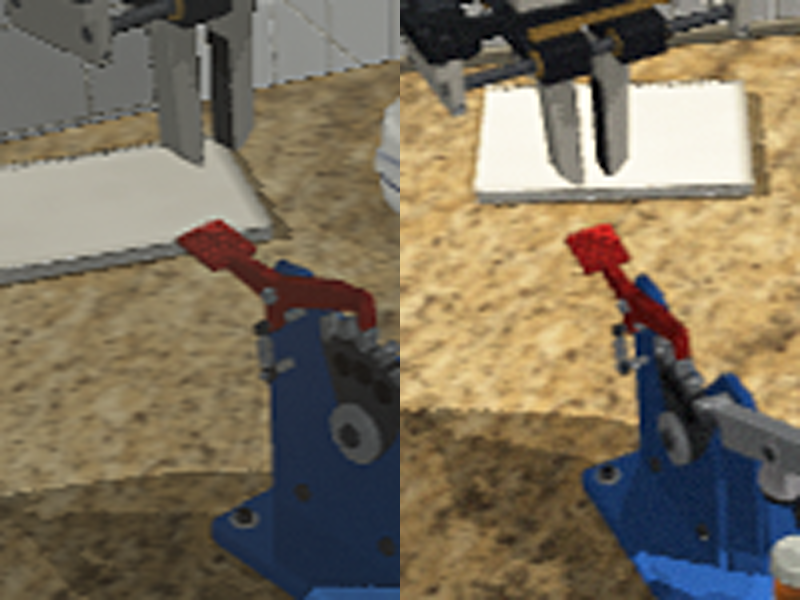

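The closing fingers are straight above the tail, which is at scene crop (215,245) and side crop (598,248). I'll go down.

Call:
{"name": "arm_command", "arguments": {"deltas": [[[0,0,-1.2,0,0,0],[0,0,-1.2,0,0,0],[0,0,-1.0,0,0,0],[0,0,-0.5,0,0,0],[0,0,-0.5,0,0,0],[0,0,-0.5,0,0,0],[0,0,-0.5,0,0,0],[0,0,-0.5,0,0,0],[0,0,0,0,0,0]]]}}

```text
t: 2.05
tool_pos: [0.4495, 0.025, 0.1586]
orientation: [-1.855, -2.534, 0.001]
force: [-0.3, -0.8, 0.1]
opening: 0.0006
gripper_force: 0.0
```

Call:
{"name": "arm_command", "arguments": {"deltas": [[[0,0,-0.4,0,0,0],[0,0,-0.4,0,0,0],[0,0,-0.3,0,0,0],[0,0,0,0,0,0]]]}}

```text
t: 2.38
tool_pos: [0.4496, 0.025, 0.1479]
orientation: [-1.855, -2.534, 0.001]
force: [0.4, -0.2, -1.0]
opening: 0.0005
gripper_force: 0.0
```

```bash
cat > look.py <<'E'
import sys
from plant import monitor, eyes
import cv2,numpy as np
s=monitor.read_state(); print(s["t"],s["tool_pos"],s["force"])
ims=[]
x1,y1,x2,y2=map(int,sys.argv[2:6])
for n,(x,y) in dict(scene=(x1,y1),side=(x2,y2)).items():
    ims.append(cv2.resize(eyes.read_camera(n)[y:y+150,x:x+100],None,fx=4,fy=4,interpolation=cv2.INTER_CUBIC))
cv2.imwrite(f"pics/{sys.argv[1]}.png",np.hstack(ims))
E
python3 look.py b 150 130 150 120
```

```text
2.3833 [0.44959228 0.02504577 0.14785572] [ 0.37070558 -0.18439642 -0.96584759]
```

View pics/b.png

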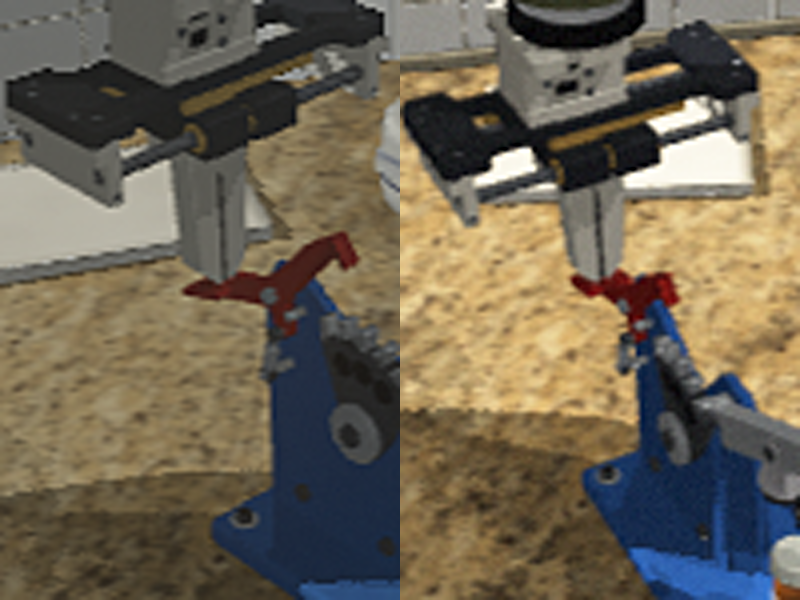

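The pawl has flipped: the hook is raised clear of the teeth at scene crop (340,245) and the tail is down at (205,290). Next I'll lift and move over the handle.

Call:
{"name": "arm_command", "arguments": {"deltas": [[[0,0,2.5,0,0,0],[0,0,3.6,0,0,0],[0,0,3.6,0,0,0],[1.2,-2.9,0.2,0,0,0],[1.2,-2.9,0,0,0,0],[1.2,-2.9,0,0,0,0],[1.2,-2.9,0,0,0,0],[1.2,-2.9,0,0,0,0],[1.2,-2.9,0,0,0,0],[1.2,-2.9,0,0,0,0],[1.2,-2.9,0,0,0,0],[1.2,-2.9,0,0,0,0]]]}}

```text
t: 3.48
tool_pos: [0.5585, -0.2376, 0.2478]
orientation: [1.855, 2.535, 0.0]
force: [0.1, 0.8, 0.4]
opening: 0.0005
gripper_force: 0.0
```

Call:
{"name": "arm_command", "arguments": {"deltas": [[[0,-0.3,0,0,0,0],[0,0,0,0,0,0],[0,0,0,0,0,0]]]}}

```text
t: 3.73
tool_pos: [0.5578, -0.2388, 0.2475]
orientation: [-1.856, -2.534, -0.0]
force: [0.1, 0.9, 0.3]
opening: 0.0
gripper_force: 0.0
```

```bash
python3 look.py c 270 150 230 150
```

```text
3.7333 [ 0.55784944 -0.23878562  0.2474502 ] [0.0530153  0.85397138 0.26910187]
```

View pics/c.png

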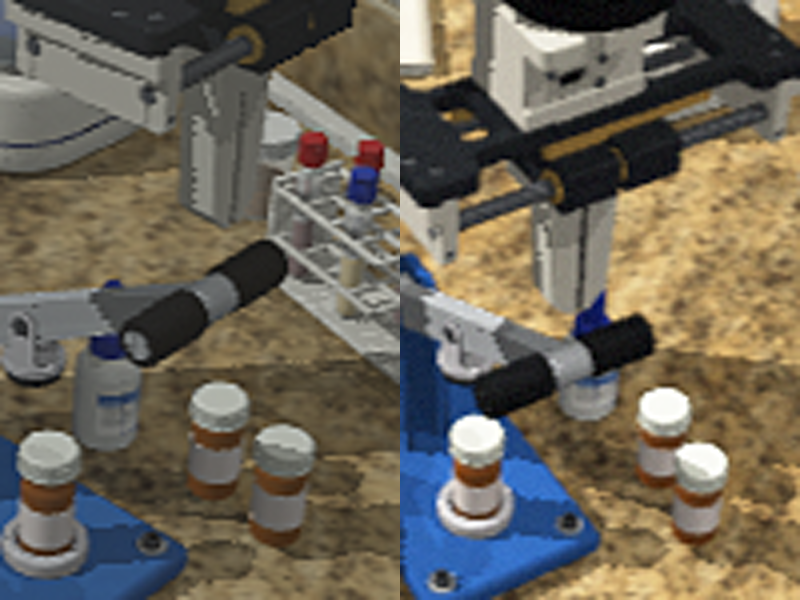

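The fingers are over the middle of the bar: grey centre at scene crop (215,290) and side crop (570,362). I'll go down along the handle's arc.

Call:
{"name": "arm_command", "arguments": {"deltas": [[[0,0,-1.5,0,0,0],[0,0,-1.2,0,0,0],[0,0,-0.8,0,0,0],[0.13,-0.43,-0.9,0,0,0],[0.13,-0.43,-0.9,0,0,0],[0.1,-0.33,-0.9,0,0,0],[0.1,-0.33,-0.9,0,0,0],[0.08,-0.24,-0.9,0,0,0],[0.08,-0.24,-0.9,0,0,0],[0,0,0,0,0,0]]]}}

```text
t: 4.67
tool_pos: [0.5631, -0.2591, 0.1558]
orientation: [-1.854, -2.532, 0.001]
force: [0.3, -0.3, -0.9]
opening: 0.0005
gripper_force: 0.0
```

```bash
python3 look.py d 260 180 230 190
```

```text
4.6667 [ 0.56308852 -0.25906371  0.15575239] [ 0.251572   -0.33261238 -0.88957928]
```

View pics/d.png

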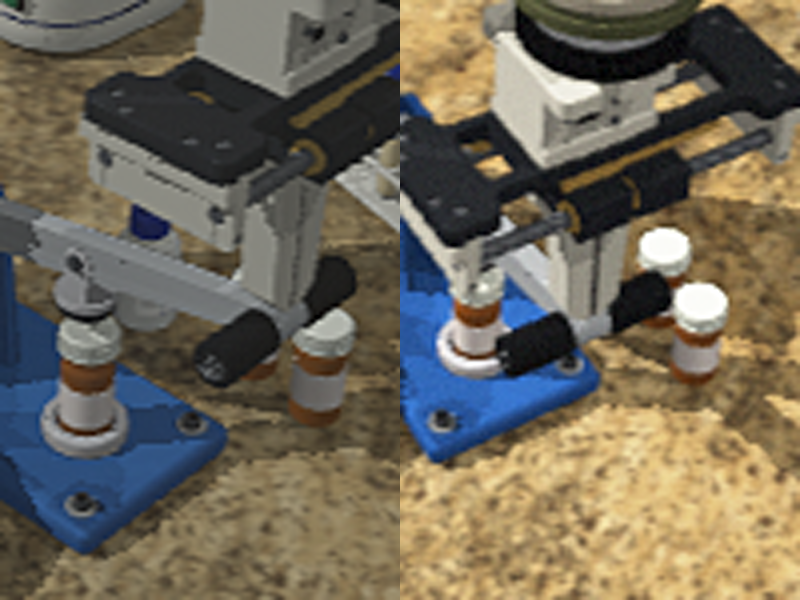

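The handle is following the fingers, and the bar centre is at about scene crop (278,322) and side crop (588,322). I'll triangulate it to check how well the fingers are centred.

```bash
python3 - <<'E'
import fit,numpy as np
# bar end centres: near end & far end midpoint
fit.obs=dict(scene=((260,180),[[278,322]]),side=((230,190),[[586,322]]))
fit.obs["side"]=((230,190),[[186,322]])
X=fit.tri(0); print(X)
f=np.array([.518,-.118]); d=np.array([.302,-.953])
print((X[:2]-f)@d, (np.array([.5631,-.2591])-f)@d)
E
```

```text
[ 0.56667365 -0.25679507  0.13963337]
0.14697114470919462 0.14808849999999998
```

Call:
{"name": "arm_command", "arguments": {"deltas": [[[0.06,-0.2,-0.6,0,0,0],[0.06,-0.2,-0.6,0,0,0],[0.06,-0.2,-0.6,0,0,0],[0.03,-0.1,-0.5,0,0,0],[0,0,-0.4,0,0,0],[0,0,-0.4,0,0,0],[0,0,-0.3,0,0,0],[0,0,-0.3,0,0,0],[0,0,-0.2,0,0,0],[0,0,0,0,0,0]]]}}

```text
t: 5.6
tool_pos: [0.5666, -0.2671, 0.1203]
orientation: [1.855, 2.533, -0.001]
force: [0.6, -2.3, 1.8]
opening: 0.0002
gripper_force: 1.3
```

Call:
{"name": "arm_command", "arguments": {"deltas": [[[0,0,-0.2,0,0,0],[0,0,-0.2,0,0,0],[0,0,0,0,0,0],[0,0,0,0,0,0]]]}}

```text
t: 5.93
tool_pos: [0.5667, -0.267, 0.1164]
orientation: [1.855, 2.533, -0.001]
force: [0.0, -2.9, 5.3]
opening: 0.0008
gripper_force: 2.3
```

Call:
{"name": "arm_command", "arguments": {"deltas": [[[0,0,-0.2,0,0,0],[0,0,-0.2,0,0,0],[0,0,0,0,0,0],[0,0,0,0,0,0]]]}}

```text
t: 6.27
tool_pos: [0.5669, -0.2671, 0.1145]
orientation: [1.854, 2.533, -0.001]
force: [-5.9, -1.4, 17.9]
opening: 0.0005
gripper_force: 8.9
```

The force jumped to 18 N with z just above the level-stop height, so the lever is at its stop. I'll back off and verify.

Call:
{"name": "arm_command", "arguments": {"deltas": [[[0,0,0.4,0,0,0],[0,0,0.8,0,0,0],[0,0,2,0,0,0],[0,0,3,0,0,0],[0,0,3,0,0,0],[0,0,3,0,0,0],[0,0,2,0,0,0],[0,0,0,0,0,0],[0,0,0,0,0,0]]]}}

```text
t: 7.02
tool_pos: [0.567, -0.266, 0.255]
orientation: [1.854, 2.534, 0.001]
force: [-0.1, 0.2, 0.5]
opening: 0.0004
gripper_force: 0.0
```

```bash
python3 - <<'E'
from plant import monitor, eyes
import cv2
print(monitor.read_state()["tool_pos"],monitor.read_state()["force"])
cv2.imwrite("pics/e.png",cv2.resize(eyes.read_camera("scene")[165:325,180:380],None,fx=3.75,fy=3.75,interpolation=cv2.INTER_CUBIC))
E
```

```text
[ 0.56698959 -0.26596411  0.25504937] [-0.09582295  0.15072103  0.53620447]
```

View pics/e.png

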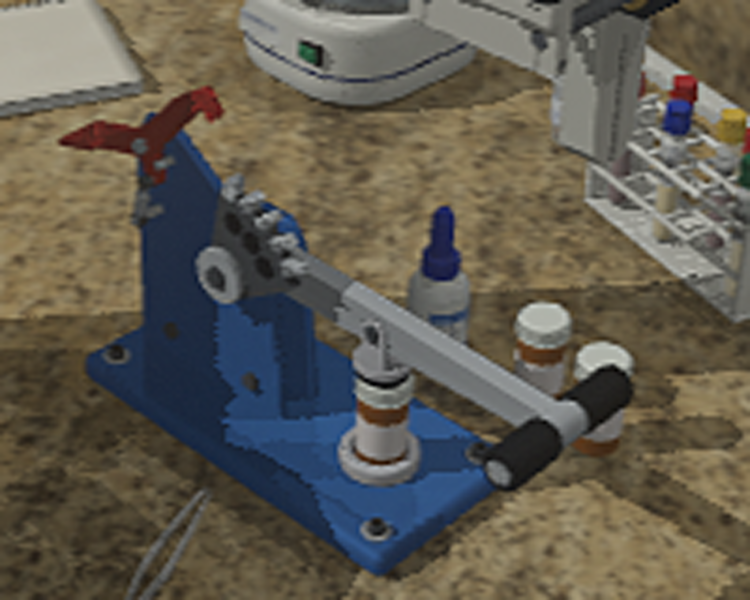

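The lever is level with its bar at about (557,425). The pad sits on the seated cap at (385,380), the pawl hook is clear at (208,100), and the bystanders haven't moved. I'm handing in.

```bash
python3 -c "
from plant import ticket
print(ticket.close_job())"
```

```text
the job is handed in; nothing more can be done
None
```

The job is handed in: the pawl is thrown clear of the teeth, the lever was pushed level to its stop and left down, the cap looks fully home, and the robot is clear of the press.

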